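# Run in a shutter damper on the flywheel stand

### The job

Run in the shutter damper: take the crank knob and turn it counter-clockwise (seen from above) until the flywheel itself, not just the crank, makes about 20 turns a minute, and keep the flywheel between 16 and 24 turns a minute for five seconds without a break, never over 30. Then bring the flywheel to rest with its yellow stripe at the red pointer, within 2 cm, and let go of the knob. Drive the flywheel by the crank only: do not touch the disc or its hub, and leave the drag block and the other things on the bench alone.

Things in the scene. Friction and masses are not known exactly. Their poses are not given: they have to be found in the camera images.
- stand: Hand-cranked run-in stand fixed to the bench: round grey base plate, 360 mm across, 14 mm thick, carrying flywheel, crank, blue drag-block pocket and red pointer. Origin: centre of its underside, on the bench under the vertical turning axis; x axis towards the blue bracket, y axis towards the red pointer. All of it but crank and knob stays below 102 mm above the bench.
- axle (a point): On the vertical axis of flywheel and crank, 110 mm above the bench. The crank is not rigidly joined to the flywheel: it drives it through the viscous damper (black hub) being run in: torque on the flywheel about 0.10 N m per rad/s of speed difference, both directions, no spring. So the flywheel lags a turning crank, and a crank held still brakes it.
- knob_top (a point): Centre of the top of the orange upright round crank knob, 32 mm in diameter, 58 mm tall, 70 mm from the axis on the end of the red crank arm. Its top is 172.5 mm, its foot 114.5 mm above the bench; the arm (24 mm wide) tops at 112 mm. The knob spins freely on its pin: grip it from above and carry it round without turning the hand. The crank turns endlessly.
- flywheel (a joint): Flywheel angle, rad, counter-clockwise from above positive, counting on past full turns; 0 when the yellow stripe points along the stand's x axis; the stripe is at the red pointer at pi/2 plus whole turns. Inertia about 0.068 kg m2, varying by a quarter. Drag: dry friction, nominally 0.09 N m but anything from 0.03 to 0.18 (constant in a run), plus 0.002 N m per rad/s.
- disc: The flywheel disc: bright metal, 300 mm in diameter, 12 mm thick, with the black damper hub (80 mm in diameter, top 95 mm above the bench) on it; nominally 6.3 kg; the disc's top face is 67 mm above the bench. Origin on the axis, 54 mm above the bench; its x axis points along the yellow stripe. The hand must not touch disc or hub.
- stripe (a point): Outer end of the 20 mm wide yellow radial stripe painted on the disc: on the rim, 150 mm from the axis, at the top face.
- park_mark (a point): Tip of the red pointer fixed beside the rim, 155 mm from the axis, at the height of the disc's top face. The stripe parks here.
- drag_block: Brass block with a felt sole, 36 x 36 x 30 mm, nominally 0.12 kg, loose in the blue pocket, resting on the disc 118 mm from the axis and rubbing on it as the load. Its top is 97 mm above the bench. Origin: centre of its underside. Leave it alone.
- motor_carton: Bystander: long white and green carton, 460 x 75 x 75 mm.
- small_carton: Bystander: brown carton, 100 x 130 x 70 mm.
- grease_jar: Bystander: amber jar with blue cap, 70 mm in diameter, 80 mm tall.
- screwdriver: Bystander: red-handled screwdriver, 200 mm long, lying.
- wrench: Bystander: steel wrench, 180 mm long, lying.
- tube_piece: Bystander: standing piece of aluminium tube, 50 mm in diameter, 120 mm tall.

How it is judged (in metres and radians):
On the way, in this order (a step that is already met when the one before it is completed fails the run):
1. the flywheel turns counter-clockwise at 16 to 24 turns a minute (1.68 to 2.51 rad/s) for five seconds without a break (velocity of joint flywheel between 1.676 and 2.513 rad/s), for 5 s.
2. the flywheel comes to rest with the yellow stripe at the red pointer (velocity of joint flywheel between -0.08 and 0.08 rad/s and horizontal distance between stripe and park_mark below 0.022 m), for 0.3 s.
At the end, for the whole second after the job is handed in: The outer end of the yellow stripe is within 22 mm of the red pointer's tip (seen from above), the flywheel is at rest (under 0.08 rad/s) and the knob is released (all of step 2 and contact force between the fingers and stand below 0.5 N); the robot touches nothing.
It fails at once if the flywheel turns faster than 30 turns a minute (velocity of joint flywheel above 3.14159 rad/s or velocity of joint flywheel below -3.14159 rad/s).
It fails at once if the hand or arm touches the flywheel disc or its hub (contact force between any of the fingers, the arm and disc above 0.5 N).
It fails at once if the drag block is touched or taken out of its pocket (contact force between any of the fingers, the arm and drag_block above 0.5 N or z of drag_block in the frame of stand above 0.08 m).
It fails at once if a bystander is disturbed (distance of any of motor_carton, small_carton, grease_jar, screwdriver, wrench, tube_piece from where it was at the start of the episode above 0.03 m).
It also fails if it takes over 58 s, if anything falls off the work surface, if the arm or the gripper's body presses on something with over 40 N, if the wrist force passes 120 N, or if a joint passes its speed limit or range.

### The arm

A 7-joint arm with a two-finger parallel gripper is mounted at the origin on the work surface. World frame = base frame: x ahead of the robot, y to its left, z up, the work surface at z = 0. Lengths are in mm, angles in rad, forces in N, time in s.
With the tool pointing down it reaches from about 425 to 800 mm from the base axis. Payload 8.3 kg.
Tool frame: the origin (TCP) lies between the finger pads; the fingertips stand 22 mm ahead of it and the grasp point (between the pads) lies 3 mm ahead of it (r.finger_overhang is the distance from the TCP to the fingertips, in mm); z points along the fingers, y is the direction in which the jaws open and shut (so a half turn about z gives the same grasp; the last joint's range is limited). The gripper opens to 85 mm and grips with 20 to 120 N. Pads are 22 mm wide; open, the fingers measure 114 mm over their backs; the gripper's body (76 mm by 85 mm) begins 54 mm behind the grasp point. The pads swing forward as they close: fully open they stand 13 mm farther back than shut.
Start: joints at [-1.257, 0.383, 0.016, 1.37, -0.006, 1.388, -0.046], TCP at [229.916, 581.157, 253.279] pointing down, gripper open.
Joint ranges: [-2.95, 2.95], [-0.25, 2.06], [-1.52, 1.56], [0.18, 2.33], [-1.44, 4.58], [0.02, 2.06], [-3.01, 3.01]. Speed limits (rad/s): [2.39, 2.39, 3.01, 3.01, 3.14, 3.14, 3.14].

### API

Orientations are given as a unit quaternion [x, y, z, w].
In Python, from workcell import r gives the robot as it stands.
- The arm moves only by the tool jog_arm, never from a script. Its argument "moves" is a list of rows, each a list of 5 numbers: the shift along the tool's x, y, z in mm, then the turn about the tool's z in degrees, then the finger opening in mm, from 0 to 85.4. A call has 1 to 5 rows; each row shifts and turns the pose as measured when the row begins, along the tool's axes as they then stand; what a row does not reach is not made up. A row lasts 1/10 s, in which the tool goes at most 50 mm and 8.59 degrees, less where a joint would pass 70% of its speed; a pose out of reach is approached as far as the arm can. A call with a gripper value outside its range is refused whole. The fingers move at their own pace and stop on an object; "grip_force" is the grip in N (left out, the last holds). Time passes only in rows, so rows that do not move let the fingers close. It gives the time, the measured TCP pose, the force and the opening at its end, in the units of the state.
- r.sense(): the state, without advancing time (a new reading comes with each control period).
- r.camera(name): name is "scene" or "top" or "wrist"; returns the picture (384x512x3 uint8, red, green, blue); there is no depth.
- r.camera_params(name): a dict with "K" (3x3 intrinsics, pixels), "extrinsics" (4x4, takes a point from world to camera coordinates); the wrist camera has in their place "T_tool_cam" (4x4, takes a point from camera to tool coordinates, whose origin is the TCP and whose axes are the flange's). Camera axes: x right, y down, z forward; pixel columns grow to the right and rows downward; lengths in mm; the calibration is good to about 2 mm. A picture is of the moment at which its call begins: read the wrist's pose just before it. camera_params takes no time and is no camera call.
- r.job_done(): hands the job in, once; it reports no verdict.
The state is a dict: "clock": time; "joints": joint angles; "qd": joint speeds; "joint_efforts": joint torques, N m; "tool_pos": TCP position; "orientation": TCP orientation; "ft_force": force on the tool from outside, world axes, zero at the start; "moment": the same for the moment, N m; "opening": opening from 0.0 (shut) to 1.0 (fully open).
Only numpy, scipy, OpenCV 4.12 (cv2) and the standard library are available. Lean on these libraries where they do the work, as an engineer would, in place of code of your own. Each camera call takes 0.05 s, during which the arm holds its last target. There are 200 camera calls.

## Working session

There is one attempt and no reset: what is moved stays moved. The work goes in short steps, Python scripts to look and compute and a tool call to move; the robot and the scene stay as the last step left them, time stands still between calls to the robot, and variables do not carry over. Pictures are saved under pics/ and viewed, about 8 in all and at most 12, crops included, and the job is handed in when it is done.

Besides the shell and the picture viewer there is one more tool, called after "Emit:" by a JSON object that holds its "api" and its "payload". jog_arm: Moves the arm, as the interface text tells. Its arguments: {"type":"object","properties":{"moves":{"type":"array"},"grip_force":{"type":"number"}},"required":["moves"]}

```bash
ls; mkdir -p pics; python3 - <<'E'
from workcell import r
import cv2,numpy as np
for n in("scene","top"):
    cv2.imwrite(f"pics/{n}0.png",r.camera(n)[:,:,::-1]); p=r.camera_params(n);print(n,p["K"],np.round(p["extrinsics"],3).tolist())
print(r.camera_params("wrist"));print(r.sense())
E
```

```text
pics
scene [[416.48839975   0.         262.95252652]
 [  0.         416.48839975 195.34927623]
 [  0.           0.           1.        ]] [[0.726, 0.687, 0.004, -386.648], [0.577, -0.607, -0.547, -262.524], [-0.374, 0.399, -0.837, 1781.911], [0.0, 0.0, 0.0, 1.0]]
top [[425.89781792   0.         258.43189279]
 [  0.         425.89781792 190.37684939]
 [  0.           0.           1.        ]] [[-0.005, -1.0, 0.006, -52.953], [-0.985, 0.004, -0.171, 556.987], [0.171, -0.006, -0.985, 1312.062], [0.0, 0.0, 0.0, 1.0]]
{'K': array([[288.70684163,   0.        , 255.96644401],
       [  0.        , 288.70684163, 192.58987808],
       [  0.        ,   0.        ,   1.        ]]), 'T_tool_cam': array([[-9.60000680e-05, -9.45150397e-01, -3.26635452e-01,
         8.38741394e+01],
       [ 9.99999972e-01, -1.94580172e-05, -2.37602232e-04,
        -5.05233513e-01],
       [ 2.18214166e-04, -3.26635466e-01,  9.45150372e-01,
        -1.20374772e+02],
       [ 0.00000000e+00,  0.00000000e+00,  0.00000000e+00,
         1.00000000e+00]])}
{'clock': 0.1, 'joints': array([-1.25690678,  0.38415956,  0.01639976,  1.37103884, -0.00630979,
        1.3881826 , -0.04651   ]), 'qd': array([ 1.73439427e-04,  5.91783218e-05,  1.59705482e-04, -2.73853642e-03,
        1.02577322e-03,  1.61772500e-03,  2.03468189e-03]), 'joint_efforts': array([ 2.92297329e-03, -6.29128790e+01,  8.46881233e-01, -3.72757065e+01,
        1.65757758e-02,  1.06051165e-02, -2.10263960e-05]), 'tool_pos': array([229.7858278 , 580.79029183, 252.38022646]), 'orientation': array([ 1.87268115e-01,  9.82308453e-01, -8.56303874e-04, -1.50995175e-04]), 'ft_force': array([0.29206347, 0.56684448, 0.43929723]), 'moment': array([-0.01409446,  0.0230062 , -0.02158592]), 'opening': 0.995773048936799}
```

View pics/top0.png

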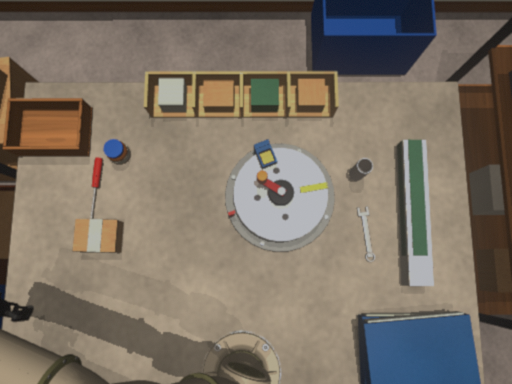

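View pics/scene0.png

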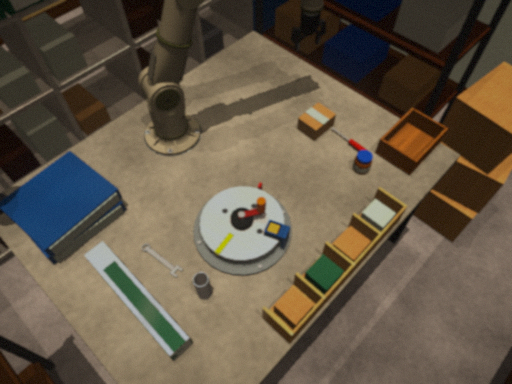

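The top view shows the disc centred near (281,193), the knob at (262,176), the stripe at (315,187), the red pointer at (231,213) and the blue pocket at (265,152).

```bash
cat > h.py <<'E'
import cv2,numpy as np
from workcell import r
def back(n,uv,z):
    p=r.camera_params(n);E=np.array(p["extrinsics"]);R=E[:3,:3];c=-R.T@E[:3,3]
    d=R.T@np.linalg.inv(p["K"])@np.array([uv[0],uv[1],1.]); return (c+d*(z-c[2])/d[2])[:2]
def proj(n,P):
    p=r.camera_params(n);E=np.array(p["extrinsics"]);q=E[:3,:3]@np.asarray(P,float)+E[:3,3];q=p["K"]@q;return q[:2]/q[2]
RNG={"yellow":((24,120,120),(34,255,255)),"orange":((8,140,90),(19,255,255)),"red":((0,150,80),(5,255,255)),"red2":((174,150,80),(180,255,255))}
def mask(im,k):
    return cv2.inRange(cv2.cvtColor(im,cv2.COLOR_RGB2HSV),*[np.array(a) for a in RNG[k]])
E
python3 - <<'E'
from h import *
for n,box in(("top",(225,135,340,255)),("scene",(190,175,300,280))):
    im=cv2.imread(f"pics/{n}0.png")[:,:,::-1].copy()
    for k in RNG:
        m=mask(im,k);mm=np.zeros_like(m);x0,y0,x1,y1=box;mm[y0:y1,x0:x1]=m[y0:y1,x0:x1]
        N,_,S,C=cv2.connectedComponentsWithStats(mm)
        for i in range(1,N):
            if S[i,4]>8: print(n,k,S[i],C[i].round(1),[back(n,C[i],z).round(0) for z in(67,112,172)])
    cv2.imwrite(f"pics/{n}0c.png",cv2.resize(im[box[1]:box[3],box[0]:box[2],::-1],None,fx=5,fy=5,interpolation=cv2.INTER_CUBIC))
E
```

```text
top yellow [260 151  14  12 106] [266.5 156.5] [array([663., -81.]), array([651., -80.]), array([636., -79.])]
top yellow [301 183  26   9 120] [313.2 187.2] [array([ 563., -228.]), array([ 555., -222.]), array([ 544., -214.])]
top orange [258 171   8  10  66] [261.6 175.7] [array([601., -65.]), array([591., -65.]), array([579., -64.])]
top red [266 180  13  11  71] [271.7 185.3] [array([570., -97.]), array([561., -95.]), array([550., -93.])]
scene yellow [215 233  18  22 122] [223.5 243.2] [array([ 562., -228.]), array([ 581., -241.]), array([ 606., -259.])]
scene orange [257 197   8  10  60] [260.7 201.6] [array([538., -19.]), array([558., -39.]), array([584., -67.])]
scene red [258 183   4   5  15] [259.6 184.9] [array([484.,  32.]), array([506.,  10.]), array([535., -20.])]
scene red [245 209  15   8  79] [251.4 212.5] [array([546., -75.]), array([565., -94.]), array([ 591., -119.])]
```

View pics/top0c.png

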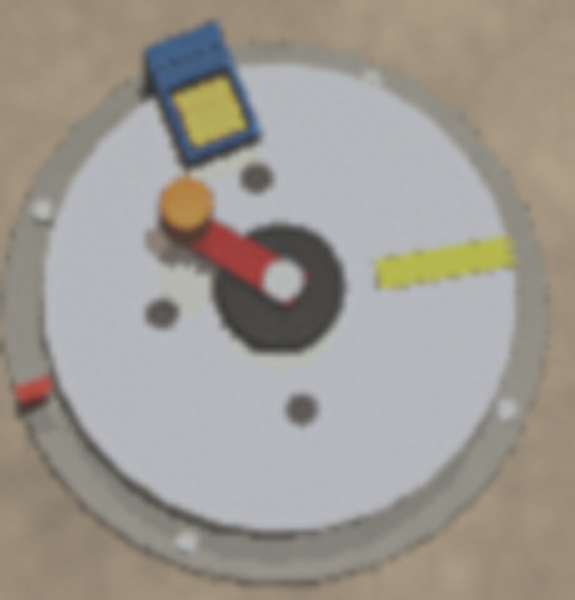

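```bash
python3 - <<'E'
from h import *
b=lambda x,y,z,n="top":back(n,(225+x/5-.4,135+y/5-.4),z).round(1)
print("disc",b(279.5,296.5,67),"hub",b(280,288,95),"cap",b(284,281,114),"ptr",b(50,383,67),"blk",b(212,110,97),"stripeend",b(514,252,67))
k=b(186,200,172.5);print("knob",k)
for n in("top","scene"):
  im=cv2.imread(f"pics/{n}0.png")[:,:,::-1].copy()
  # brightness of disc: ellipse of low-saturation bright
  h=cv2.cvtColor(im,cv2.COLOR_RGB2HSV);m=((h[...,1]<50)&(h[...,2]>130)).astype('uint8')
  N,L,S,C=cv2.connectedComponentsWithStats(m);
  c=(281,193) if n=="top" else (241,222)
  i=max([i for i in range(1,N) if np.hypot(*(C[i]-c))<25],key=lambda i:S[i,4]);cn=cv2.findContours((L==i).astype('uint8'),0,1)[0][0]
  hull=cv2.convexHull(cn)[:,0]
  w=np.array([back(n,p,67) for p in hull]);from scipy.optimize import least_squares
  s=least_squares(lambda q:np.hypot(w[:,0]-q[0],w[:,1]-q[1])-q[2],[570,-140,150],loss="soft_l1",f_scale=2);print(n,s.x.round(1))
  print(S[i])
E
```

```text
disc [ 542.  -124.5] hub [ 542.7 -123.2] cap [ 543.8 -124.6] ptr [487.8  19.5] blk [655.1 -82.2] stripeend [ 569.9 -273.1]
knob [581.9 -64.5]
top [ 536.  -120.9  173.9]
[ 225  142  110  110 7652]
scene [ 543.1 -121.5  151. ]
[ 198  186   90   74 3821]
```

```bash
python3 - <<'E'
import numpy as np
d=np.array([582-230,-64.5-581])/16
for k in range(16):
    a=np.radians(158.4-8.55*min(k,8)); x=np.array([np.cos(a),np.sin(a)]);y=np.array([np.sin(a),-np.cos(a)])
    print([round(float(v)) for v in (d@x,d@y)],end=" ")
E
```

```text
[-35, -29] [-39, -24] [-42, -18] [-45, -11] [-46, -4] [-46, 2] [-45, 9] [-43, 16] [-40, 22] [-40, 22] [-40, 22] [-40, 22] [-40, 22] [-40, 22] [-40, 22] [-40, 22]
```

Emit:
{"api": "jog_arm", "payload": {"moves": [[-35,-29,0,8.5,70],[-39,-24,0,8.5,70],[-42,-18,0,8.5,70],[-45,-11,0,8.5,70],[-46,-4,0,8.5,70]]}}

```text
clock: 0.6
tool_pos: [336.0, 377.8, 247.7]
orientation: [0.532, 0.847, -0.004, -0.002]
ft_force: [0.3, 0.8, 0.5]
opening: 0.821
```

Emit:
{"api": "jog_arm", "payload": {"moves": [[-46,2,0,8.5,70],[-45,9,0,8.5,70],[-43,16,0,8.5,70],[-40,22,0,0,70],[-40,22,0,0,70]]}}

```text
clock: 1.1
tool_pos: [447.5, 166.8, 246.9]
orientation: [0.709, 0.705, -0.005, -0.001]
ft_force: [1.7, 0.5, 0.1]
opening: 0.819
```

```bash
cat > st.py <<'E'
import sys,numpy as np
from workcell import r
s=r.sense();q=s["orientation"]
from scipy.spatial.transform import Rotation as R
M=R.from_quat(q).as_matrix();p=s["tool_pos"]
print(s["clock"],p.round(1),"yaw",np.degrees(np.arctan2(M[1,0],M[0,0])).round(1),"tilt",M[:,2].round(3),"F",s["ft_force"].round(1),s["opening"],"j",s["joints"].round(2))
if len(sys.argv)>2:
    d=np.array([float(v) for v in sys.argv[1:4]])-p;print("tool shift",(M.T@d).round(1))
E
python3 st.py 582 -64.5 230
```

```text
1.1 [447.5 166.8 246.9] yaw 89.6 tilt [-0.009 -0.005 -1.   ] F [1.7 0.5 0.1] 0.8188049495163687 j [-0.84  0.07  0.44  1.78 -0.03  1.31 -0.4 ]
tool shift [-230.3  136.1   16.9]
```

Emit:
{"api": "jog_arm", "payload": {"moves": [[-40,23,0,0,70],[-40,23,0,0,70],[-40,23,0,0,70],[-40,23,0,0,70],[-40,23,0,0,70]]}}

```text
clock: 1.6
tool_pos: [563.2, -42.6, 246.3]
orientation: [0.709, 0.706, -0.005, -0.002]
ft_force: [0.6, 0.9, 0.2]
opening: 0.819
```

Emit:
{"api": "jog_arm", "payload": {"moves": [[-20,13,10,0,70],[0,0,0,0,70]]}}

```text
clock: 1.8
tool_pos: [577.1, -71.7, 235.3]
orientation: [0.712, 0.702, -0.006, -0.001]
ft_force: [-0.3, 0.4, 0.2]
opening: 0.825
```

```bash
python3 st.py 582 -64.5 147; python3 - <<'E'
from h import *
cv2.imwrite("pics/w1.png",r.camera("wrist")[:,:,::-1]);cv2.imwrite("pics/s1.png",r.camera("scene")[:,:,::-1])
E
```

```text
1.8 [577.1 -71.7 235.3] yaw 89.2 tilt [-0.01  -0.008 -1.   ] F [-0.3  0.4  0.2] 0.8249637766731102 j [-0.44  0.35  0.65  1.54 -0.2   1.34  0.22]
tool shift [ 8.   5.7 88.2]
```

View pics/w1.png

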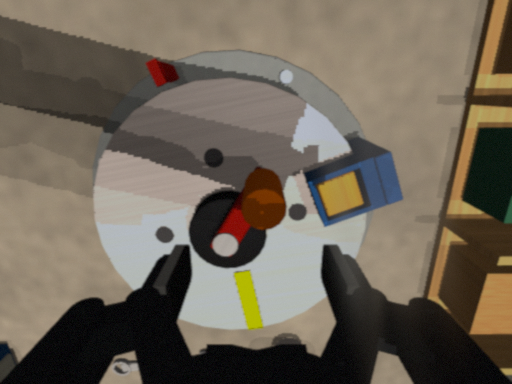

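View pics/s1.png

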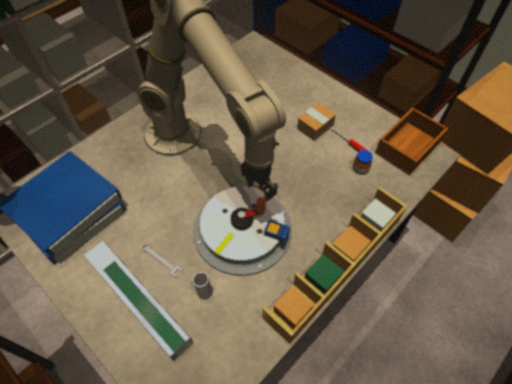

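Wrist view: knob top about (263,208), axle cap (225,244), pointer tip (175,75), block (343,192). In the scene view the disc and stripe are unobstructed.

```bash
cat >> h.py <<'E'
from scipy.spatial.transform import Rotation as Rot
def wb(uv,z,s):
    p=r.camera_params("wrist");T=p["T_tool_cam"];M=Rot.from_quat(s["orientation"]).as_matrix()
    d=M@T[:3,:3]@np.linalg.inv(p["K"])@np.array([uv[0],uv[1],1.]);c=np.asarray(s["tool_pos"])+M@T[:3,3]
    return (c+d*(z-c[2])/d[2])[:2]
E
python3 - <<'E'
from h import *
s=r.sense()
for n,uv,z in(("knob",(264,208),172.5),("cap",(225,244),114),("hub",(228,229),95),("ptr",(176,75),67),("blk",(342,193),97),("strend",(254,328),67)): print(n,wb(uv,z,s).round(1))
E
```

```text
knob [582.1 -60.2]
cap [ 546.  -121.2]
hub [ 547.2 -114.9]
ptr [502.2  30.6]
blk [657.6 -76.6]
strend [ 571. -269.]
```

Emit:
{"api": "jog_arm", "payload": {"moves": [[8,5,20,0,70],[0,0,30,0,70],[0,0,20,0,70],[0,0,0,0,70]], "grip_force": 50}}

```text
clock: 2.3
tool_pos: [581.5, -52.6, 166.5]
orientation: [0.708, 0.707, -0.003, -0.001]
ft_force: [-0.3, 0.9, -0.5]
opening: 0.82
```

```bash
python3 st.py 582 -63.5 147
```

```text
2.3 [581.5 -52.6 166.5] yaw 89.9 tilt [-0.006 -0.002 -1.   ] F [-0.3  0.9 -0.5] 0.8198281487927623 j [-0.44  0.4   0.62  1.63 -0.24  1.2   0.23]
tool shift [-10.8   0.6  19.5]
```

Emit:
{"api": "jog_arm", "payload": {"moves": [[-11,0,19,0,70],[0,0,0,0,70]]}}

```text
clock: 2.5
tool_pos: [581.6, -60.0, 149.1]
orientation: [0.706, 0.708, -0.002, -0.002]
ft_force: [-0.2, -1.0, -0.0]
opening: 0.815
```

```bash
python3 st.py 582 -63.5 147
```

```text
2.5 [581.6 -60.  149.1] yaw 90.2 tilt [-0.005  0.    -1.   ] F [-0.2 -1.  -0. ] 0.8151047862840283 j [-0.42  0.42  0.61  1.65 -0.26  1.16  0.26]
tool shift [-3.5  0.4  2.1]
```

Close on the knob.

Emit:
{"api": "jog_arm", "payload": {"moves": [[-3,0,2,0,20],[0,0,0,0,20],[0,0,0,0,20],[0,0,0,0,20],[0,0,0,0,20]], "grip_force": 50}}

```text
clock: 3.0
tool_pos: [582.8, -60.3, 151.4]
orientation: [0.705, 0.709, 0.0, -0.001]
ft_force: [0.2, 0.2, -2.9]
opening: 0.361
```

```bash
python3 st.py; python3 - <<'E'
from h import *
s=r.sense();im=r.camera("wrist");cv2.imwrite("pics/w2.png",im[:,:,::-1])
E
```

```text
3.0 [582.8 -60.3 151.4] yaw 90.4 tilt [-0.001  0.002 -1.   ] F [ 0.2  0.2 -2.9] 0.361430268918146 j [-0.42  0.42  0.61  1.64 -0.26  1.16  0.26]
```

View pics/w2.png

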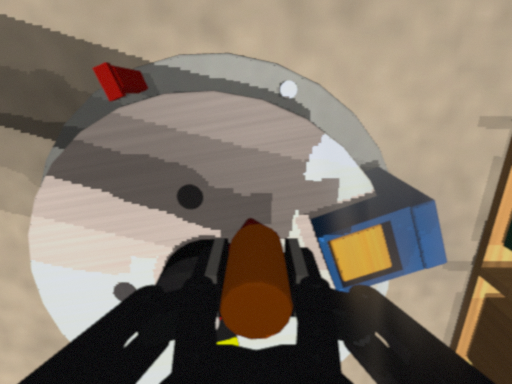

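```bash
cat > gen.py <<'E'
import sys,json
from h import *
# usage: gen.py d1 d2 ...  (deg per row) ; centre in c.json
cx,cy,R=json.load(open("c.json"));s=r.sense();p=s["tool_pos"];M=Rot.from_quat(s["orientation"]).as_matrix()
th=np.arctan2(p[1]-cy,p[0]-cx);rad=np.hypot(p[0]-cx,p[1]-cy);yaw=np.degrees(np.arctan2(M[1,0],M[0,0]))
print(f"t {s['clock']:.2f} th {np.degrees(th):.1f} rad {rad:.1f} z {p[2]:.1f} yaw {yaw:.1f} F",np.round(s["ft_force"],1),"op %.2f"%s["opening"])
q=p[:2];rows=[]
for i,d in enumerate(map(float,sys.argv[1:])):
    th+=np.radians(d);n=np.array([cx+R*np.cos(th),cy+R*np.sin(th)]);v=M.T@np.array([*(n-q),(149-p[2])*(i==0)]);q=n
    rows.append([round(float(v[0]),1),round(float(v[1]),1),round(float(v[2]),0),0,20])
for i in range(0,len(rows),5): print(json.dumps(rows[i:i+5]))
E
cat > fw.py <<'E'
from h import *
import sys
A=(543.5,-123.);YAW=20.7
s=r.sense();im=r.camera("scene");t=s["clock"]
m=mask(im,"yellow");ys,xs=np.nonzero(m[170:290,180:310]);ys+=170;xs+=180
w=np.array([back("scene",(x,y),67) for x,y in zip(xs,ys)])-A if len(xs) else np.zeros((0,2))
rr=np.hypot(*w.T);a=np.degrees(np.arctan2(w[:,1],w[:,0]))-YAW
# block is fixed at angle~0, r 100-140 (raised): drop it
ok=(rr>60)&(rr<153)&(np.abs((a+180)%360-180)>18)
if ok.sum()>5:
    z=np.exp(1j*np.radians(a[ok])).mean();ang=np.degrees(np.angle(z))
    print(f"fw t {t:.2f} ang {ang:.1f} (target 90) n {ok.sum()} r {rr[ok].min():.0f}-{rr[ok].max():.0f} spread {np.degrees(np.sqrt(max(0,-2*np.log(abs(z))))):.1f}")
    open("log.txt","a").write(f"{t:.3f} {ang:.2f}\n")
else: print("no stripe",ok.sum())
if len(sys.argv)>1: cv2.imwrite(sys.argv[1],im[170:290,180:310,::-1])
E
echo '[544.2,-118.7,70]'>c.json; python3 fw.py; python3 gen.py 4 10 10 10 10 10 10 10 10 10
```

```text
fw t 3.05 ang -100.9 (target 90) n 121 r 63-150 spread 3.0
t 3.10 th 56.4 rad 70.0 z 151.4 yaw 90.4 F [-0.1 -0.7 -4.2] op 0.36
[[2.6, -4.1, 2.0, 0, 20], [5.1, -11.1, 0.0, 0, 20], [3.1, -11.8, 0.0, 0, 20], [1.1, -12.2, 0.0, 0, 20], [-1.1, -12.2, 0.0, 0, 20]]
[[-3.2, -11.8, 0.0, 0, 20], [-5.2, -11.1, -0.0, 0, 20], [-7.0, -10.0, -0.0, 0, 20], [-8.6, -8.6, -0.0, 0, 20], [-10.0, -7.0, -0.0, 0, 20]]
```

Emit:
{"api": "jog_arm", "payload": {"moves": [[2.6,-4.1,2.0,0,20],[5.1,-11.1,0.0,0,20],[3.1,-11.8,0.0,0,20],[1.1,-12.2,0.0,0,20],[-1.1,-12.2,0.0,0,20]]}}

```text
clock: 3.6
tool_pos: [532.6, -50.7, 151.3]
orientation: [0.705, 0.709, 0.002, 0.003]
ft_force: [2.8, -3.8, -2.6]
opening: 0.363
```

```bash
python3 gen.py 10 10 10 10 10 10 10 10 10 10
```

```text
t 3.60 th 99.7 rad 69.0 z 151.3 yaw 90.3 F [ 2.8 -3.8 -2.6] op 0.36
[[-2.1, -12.0, 2.0, 0, 20], [-5.0, -11.1, -0.0, 0, 20], [-6.9, -10.1, -0.0, 0, 20], [-8.5, -8.7, -0.0, 0, 20], [-9.9, -7.1, -0.0, 0, 20]]
[[-11.0, -5.3, -0.0, 0, 20], [-11.7, -3.3, -0.0, 0, 20], [-12.1, -1.2, 0.0, 0, 20], [-12.2, 0.9, 0.0, 0, 20], [-11.8, 3.0, 0.0, 0, 20]]
```

Emit:
{"api": "jog_arm", "payload": {"moves": [[-2.1,-12.0,2.0,0,20],[-5.0,-11.1,0,0,20],[-6.9,-10.1,0,0,20],[-8.5,-8.7,0,0,20],[-9.9,-7.1,0,0,20]]}}

```text
clock: 4.1
tool_pos: [483.9, -85.2, 151.2]
orientation: [0.705, 0.71, 0.005, 0.007]
ft_force: [10.9, -4.4, -8.7]
opening: 0.362
```

Emit:
{"api": "jog_arm", "payload": {"moves": [[-11.0,-5.3,0,0,20],[-11.7,-3.3,0,0,20],[-12.1,-1.2,0.0,0,20],[-12.2,0.9,0.0,0,20],[-11.8,3.0,0.0,0,20]]}}

```text
clock: 4.6
tool_pos: [478.4, -141.6, 151.1]
orientation: [0.703, 0.711, 0.009, 0.008]
ft_force: [4.2, 2.8, -0.2]
opening: 0.363
```

```bash
python3 fw.py pics/f1.png; python3 gen.py 14 16 17 17 17 17 17 17 17 17
```

```text
fw t 4.60 ang -94.3 (target 90) n 122 r 62-150 spread 3.0
t 4.65 th -159.3 rad 69.7 z 151.3 yaw 90.6 F [ 6.6  0.9 -9. ] op 0.36
[[-15.3, 7.5, 2.0, 0, 20], [-14.5, 13.1, 0.0, 0, 20], [-10.8, 17.7, 0.0, 0, 20], [-5.2, 20.0, 0.0, 0, 20], [0.9, 20.7, 1.0, 0, 20]]
[[6.9, 19.5, 0.0, 0, 20], [12.3, 16.6, 0.0, 0, 20], [16.7, 12.3, 0.0, 0, 20], [19.5, 6.9, 0.0, 0, 20], [20.7, 0.9, 0.0, 0, 20]]
```

Emit:
{"api": "jog_arm", "payload": {"moves": [[-15.3,7.5,0,0,20],[-14.5,13.1,0.0,0,20],[-10.8,17.7,0.0,0,20],[-5.2,20.0,0.0,0,20],[0.9,20.7,0.0,0,20]]}}

```text
clock: 5.15
tool_pos: [550.2, -189.5, 151.3]
orientation: [0.704, 0.71, 0.006, 0.001]
ft_force: [-3.2, -1.0, 2.0]
opening: 0.364
```

Emit:
{"api": "jog_arm", "payload": {"moves": [[6.9,19.5,0.0,0,20],[12.3,16.6,0.0,0,20],[16.7,12.3,0.0,0,20],[19.5,6.9,0.0,0,20],[20.7,0.9,0.0,0,20]]}}

```text
clock: 5.65
tool_pos: [612.8, -133.6, 152.1]
orientation: [0.712, 0.702, 0.001, 0.017]
ft_force: [30.2, -11.1, -21.9]
opening: 0.361
```

```bash
sed -i 's/149-p\[2\]/151-p[2]/' gen.py; python3 fw.py; python3 gen.py 20 21 21 21 21 21 21 21 21 21
```

```text
fw t 5.65 ang -80.1 (target 90) n 126 r 63-151 spread 3.1
t 5.70 th -7.5 rad 70.2 z 151.8 yaw 89.5 F [ 27.2  -1.5 -10.5] op 0.36
[[24.3, -1.5, 0.0, 0, 20], [23.4, -10.1, -1.0, 0, 20], [18.2, -17.9, -1.0, 0, 20], [10.6, -23.2, -1.0, 0, 20], [1.6, -25.5, -1.0, 0, 20]]
[[-7.7, -24.3, -1.0, 0, 20], [-15.9, -20.0, -0.0, 0, 20], [-22.0, -13.0, 0.0, 0, 20], [-25.2, -4.2, 0.0, 0, 20], [-25.0, 5.1, 1.0, 0, 20]]
```

Emit:
{"api": "jog_arm", "payload": {"moves": [[23.5,-0.5,0.0,0,20],[23.4,-10.1,0,0,20],[18.2,-17.9,0,0,20],[10.6,-23.2,0,0,20],[1.6,-25.5,0,0,20]]}}

```text
clock: 6.2
tool_pos: [541.5, -49.1, 150.6]
orientation: [0.71, 0.704, 0.005, 0.023]
ft_force: [4.0, -8.4, 8.0]
opening: 0.361
```

Emit:
{"api": "jog_arm", "payload": {"moves": [[-7.7,-24.3,0,0,20],[-15.9,-20.0,0,0,20],[-22.0,-13.0,0.0,0,20],[-25.2,-4.2,0.0,0,20],[-25.0,5.1,0.0,0,20]]}}

```text
clock: 6.7
tool_pos: [477.2, -137.1, 150.8]
orientation: [0.705, 0.709, 0.008, 0.017]
ft_force: [4.1, 3.9, -5.0]
opening: 0.362
```

```bash
echo '[545.3,-119.5,70]'>c.json; python3 fw.py; python3 gen.py 21 22 22 22 22 22 22 22 22 22
```

```text
fw t 6.70 ang -23.4 (target 90) n 121 r 64-152 spread 2.9
t 6.75 th -161.9 rad 70.2 z 151.1 yaw 90.0 F [  4.4  -3.8 -17. ] op 0.36
[[-22.3, 12.4, 1.0, 0, 20], [-17.1, 20.5, 1.0, 0, 20], [-8.2, 25.4, 1.0, 0, 20], [1.9, 26.6, 1.0, 0, 20], [11.7, 24.0, 1.0, 0, 20]]
[[19.9, 17.8, 0.0, 0, 20], [25.1, 9.1, -0.0, 0, 20], [26.7, -0.9, -0.0, 0, 20], [24.4, -10.9, -1.0, 0, 20], [18.5, -19.2, -1.0, 0, 20]]
```

Emit:
{"api": "jog_arm", "payload": {"moves": [[-22.3,12.4,0,0,20],[-17.1,20.5,0,0,20],[-8.2,25.4,0,0,20],[1.9,26.6,0,0,20],[11.7,24.0,0,0,20]]}}

```text
clock: 7.25
tool_pos: [578.3, -181.2, 151.1]
orientation: [0.71, 0.704, 0.003, 0.012]
ft_force: [-1.1, -5.7, -0.5]
opening: 0.36
```

Emit:
{"api": "jog_arm", "payload": {"moves": [[19.9,17.8,0.0,0,20],[25.1,9.1,0,0,20],[26.7,-0.9,0,0,20],[24.4,-10.9,0,0,20],[18.5,-19.2,0,0,20]]}}

```text
clock: 7.75
tool_pos: [594.3, -70.2, 150.9]
orientation: [0.712, 0.702, 0.01, 0.031]
ft_force: [3.4, 1.8, 11.7]
opening: 0.362
```

```bash
python3 fw.py; python3 gen.py 22 22 22 22 22 22 22 22 22 22
```

```text
no stripe 0
t 7.80 th 48.8 rad 69.5 z 150.7 yaw 89.3 F [ 2.7  9.9 20.7] op 0.36
[[13.5, -22.8, -2.0, 0, 20], [3.5, -26.4, -2.0, 0, 20], [-6.7, -25.8, -1.0, 0, 20], [-15.9, -21.5, -1.0, 0, 20], [-22.8, -14.0, -0.0, 0, 20]]
[[-26.3, -4.4, 0.0, 0, 20], [-26.1, 5.7, 1.0, 0, 20], [-22.0, 15.1, 1.0, 0, 20], [-14.7, 22.2, 2.0, 0, 20], [-5.3, 26.1, 2.0, 0, 20]]
```

Emit:
{"api": "jog_arm", "payload": {"moves": [[13.5,-22.8,-2,0,20],[3.5,-26.4,-1,0,20],[-6.7,-25.8,-1,0,20],[-15.9,-21.5,0,0,20],[-22.8,-14.0,0,0,20]]}}

```text
clock: 8.3
tool_pos: [479.5, -93.3, 151.4]
orientation: [0.708, 0.705, 0.01, 0.033]
ft_force: [24.5, -7.5, -19.4]
opening: 0.362
```

Emit:
{"api": "jog_arm", "payload": {"moves": [[-26.3,-4.4,0.0,0,20],[-26.1,5.7,0,0,20],[-22.0,15.1,0,0,20],[-14.7,22.2,0,0,20],[-5.3,26.1,0,0,20]]}}

```text
clock: 8.8
tool_pos: [532.6, -188.4, 151.4]
orientation: [0.708, 0.705, 0.007, 0.024]
ft_force: [-4.1, -3.8, -0.0]
opening: 0.367
```

```bash
python3 fw.py; python3 gen.py 22 22 22 22 22 22 22 22 22 22
```

```text
fw t 8.80 ang -160.0 (target 90) n 72 r 93-151 spread 2.6
t 8.85 th -97.0 rad 69.7 z 151.8 yaw 89.8 F [  3.9 -11.4 -14.6] op 0.36
[[1.6, 26.5, 2.0, 0, 20], [11.8, 24.0, 1.0, 0, 20], [19.9, 17.8, 0.0, 0, 20], [25.1, 9.1, -0.0, 0, 20], [26.7, -1.0, -1.0, 0, 20]]
[[24.4, -10.9, -1.0, 0, 20], [18.5, -19.2, -1.0, 0, 20], [9.9, -24.7, -1.0, 0, 20], [-0.1, -26.7, -1.0, 0, 20], [-10.1, -24.7, -1.0, 0, 20]]
```

Emit:
{"api": "jog_arm", "payload": {"moves": [[1.6,26.5,0,0,20],[11.8,24.0,0,0,20],[19.9,17.8,0.0,0,20],[25.1,9.1,0,0,20],[26.7,-1.0,0,0,20]]}}

```text
clock: 9.35
tool_pos: [614.9, -113.2, 151.5]
orientation: [0.713, 0.7, 0.004, 0.03]
ft_force: [6.0, -1.6, 1.7]
opening: 0.357
```

Emit:
{"api": "jog_arm", "payload": {"moves": [[24.4,-10.9,-1.0,0,20],[18.5,-19.2,-1.0,0,20],[9.9,-24.7,-1.0,0,20],[-0.1,-26.7,-1.0,0,20],[-10.1,-24.7,0,0,20]]}}

```text
clock: 9.85
tool_pos: [514.0, -56.5, 150.8]
orientation: [0.708, 0.706, 0.008, 0.033]
ft_force: [3.2, -3.4, 13.0]
opening: 0.361
```

```bash
python3 fw.py; python3 gen.py 22 22 22 22 22 22 22 22 22 22
cat > fit.py <<'E'
import numpy as np
from scipy.optimize import least_squares
from scipy.interpolate import PchipInterpolator as P
# crank log: t, angle(unwrapped deg)
K=np.array([l.split() for l in open("crank.txt")],float);F=np.loadtxt("log.txt");F=F[F[:,0]>3];F[:,1]=np.degrees(np.unwrap(np.radians(F[:,1])))
def sim(p,T,K=K,dt=.005):
    c=np.interp(np.arange(3.,K[-1,0]+.001,dt),K[:,0],np.radians(K[:,1]));wc=np.gradient(c,dt);w=0;a=0;A=[];W=[]
    J,f,cv=.068*p[0],p[1],.1*p[2]
    for u in wc:
        A.append(a);W.append(w);tq=cv*(u-w)-.002*w
        if abs(w)<1e-6 and abs(tq)<=f: w=0.
        else:
            s=np.sign(w) if abs(w)>1e-6 else np.sign(tq);n=w+(tq-s*f)/J*dt;w=0. if n*w<0 else n
        a+=w*dt
    t=3+np.arange(len(A))*dt;return np.interp(T,t,A),np.interp(T,t,W)
def fit():
    g=lambda p:np.r_[(np.degrees(sim(p,F[:,0])[0])+F[0,1]-F[:,1])/3,(p[0]-1)/.15,(p[2]-1)/.1]
    s=min((least_squares(g,[1,f0,1],diff_step=.01) for f0 in(.13,.16)),key=lambda s:s.cost);return s.x,g(s.x)
if __name__=="__main__":
    p,e=fit();print("J,f,c",p.round(3),"res",(e*3).round(1));print("w",sim(p,F[:,0])[1].round(2),"now",sim(p,[K[-1,0]])[1].round(2))
E
cat > crank.txt <<'E'
3.0 56.4
3.1 56.4
3.2 58
3.6 99.7
E
cat log.txt
```

```text
fw t 9.85 ang -33.5 (target 90) n 126 r 64-153 spread 3.1
t 9.90 th 120.3 rad 69.8 z 150.7 yaw 89.5 F [-12.4   7.9  26.6] op 0.36
[[-17.6, -20.0, -1.0, 0, 20], [-23.9, -11.8, 0.0, 0, 20], [-26.6, -2.0, 1.0, 0, 20], [-25.4, 8.1, 1.0, 0, 20], [-20.5, 17.0, 2.0, 0, 20]]
[[-12.6, 23.5, 2.0, 0, 20], [-2.9, 26.5, 2.0, 0, 20], [7.3, 25.7, 1.0, 0, 20], [16.3, 21.1, 1.0, 0, 20], [23.1, 13.5, -0.0, 0, 20]]
3.050 -100.88
4.600 -94.31
5.650 -80.08
6.700 -23.37
8.800 -160.05
9.850 -33.54
```

Emit:
{"api": "jog_arm", "payload": {"moves": [[-17.6,-20.0,0,0,20],[-23.9,-11.8,0.0,0,20],[-26.6,-2.0,0,0,20],[-25.4,8.1,0,0,20],[-20.5,17.0,1,0,20]]}}

```text
clock: 10.4
tool_pos: [494.3, -168.0, 151.1]
orientation: [0.706, 0.708, 0.01, 0.025]
ft_force: [-2.9, 1.6, 7.9]
opening: 0.36
```

Emit:
{"api": "jog_arm", "payload": {"moves": [[-12.6,23.5,0,0,20],[-2.9,26.5,1.0,0,20],[7.3,25.7,0,0,20],[16.3,21.1,0,0,20],[23.1,13.5,0,0,20]]}}

```text
clock: 10.9
tool_pos: [599.9, -161.6, 152.2]
orientation: [0.716, 0.698, -0.0, 0.032]
ft_force: [20.4, -19.2, -14.6]
opening: 0.362
```

```bash
python3 fw.py; python3 gen.py 22 22 22 22 22 22 22 22 22 22
```

```text
no stripe 0
t 10.95 th -31.8 rad 68.8 z 152.3 yaw 88.9 F [ 30.1 -11.1 -15.5] op 0.36
[[24.6, 10.0, 1.0, 0, 20], [26.7, -1.0, -1.0, 0, 20], [24.3, -10.9, -2.0, 0, 20], [18.4, -19.3, -2.0, 0, 20], [9.9, -24.8, -2.0, 0, 20]]
[[-0.2, -26.7, -1.0, 0, 20], [-10.1, -24.7, -1.0, 0, 20], [-18.6, -19.1, -0.0, 0, 20], [-24.4, -10.8, 1.0, 0, 20], [-26.7, -0.8, 1.0, 0, 20]]
```

Emit:
{"api": "jog_arm", "payload": {"moves": [[24.6,10.0,0,0,20],[26.7,-1.0,-1.0,0,20],[24.3,-10.9,-1.0,0,20],[18.4,-19.3,-1.0,0,20],[9.9,-24.8,-1.0,0,20]]}}

```text
clock: 11.45
tool_pos: [563.4, -51.4, 151.2]
orientation: [0.714, 0.699, 0.001, 0.038]
ft_force: [-0.9, -9.0, 11.7]
opening: 0.363
```

Emit:
{"api": "jog_arm", "payload": {"moves": [[-0.2,-26.7,0,0,20],[-10.1,-24.7,-1.0,0,20],[-18.6,-19.1,0,0,20],[-24.4,-10.8,0,0,20],[-26.7,-0.8,0,0,20]]}}

```text
clock: 11.95
tool_pos: [474.6, -122.3, 151.7]
orientation: [0.71, 0.704, 0.003, 0.034]
ft_force: [15.5, 1.4, -22.7]
opening: 0.362
```

```bash
python3 fw.py; python3 gen.py 22 22 22 22 22 22 22 22 22 22
```

```text
fw t 11.95 ang -133.7 (target 90) n 116 r 63-150 spread 3.0
t 12.00 th -174.1 rad 70.6 z 151.9 yaw 89.2 F [ 12.6  -4.9 -30.5] op 0.36
[[-25.3, 8.6, 3.0, 0, 20], [-20.5, 17.0, 2.0, 0, 20], [-12.7, 23.4, 2.0, 0, 20], [-2.9, 26.5, 2.0, 0, 20], [7.2, 25.7, 1.0, 0, 20]]
[[16.3, 21.2, 0.0, 0, 20], [23.0, 13.5, -0.0, 0, 20], [26.4, 3.9, -1.0, 0, 20], [25.9, -6.2, -2.0, 0, 20], [21.7, -15.5, -2.0, 0, 20]]
```

Emit:
{"api": "jog_arm", "payload": {"moves": [[-25.3,8.6,1,0,20],[-20.5,17.0,1,0,20],[-12.7,23.4,1,0,20],[-2.9,26.5,1,0,20],[7.2,25.7,0,0,20]]}}

```text
clock: 12.5
tool_pos: [566.1, -186.1, 151.8]
orientation: [0.713, 0.7, 0.0, 0.027]
ft_force: [-1.2, -4.6, -1.5]
opening: 0.363
```

Emit:
{"api": "jog_arm", "payload": {"moves": [[16.3,21.2,0.0,0,20],[23.0,13.5,0,0,20],[26.4,3.9,-1.0,0,20],[25.9,-6.2,-1.0,0,20],[21.7,-15.5,-1.0,0,20]]}}

```text
clock: 13.0
tool_pos: [602.6, -80.8, 151.8]
orientation: [0.716, 0.697, 0.004, 0.046]
ft_force: [7.1, 1.8, 8.3]
opening: 0.363
```

```bash
python3 fw.py; python3 gen.py 22 22 22 22 22 22 22 22 22 22
```

```text
no stripe 0
t 13.05 th 38.0 rad 69.3 z 151.5 yaw 88.6 F [ 5.1  8.7 21.6] op 0.36
[[17.4, -20.0, -2.0, 0, 20], [8.0, -25.4, -2.0, 0, 20], [-2.1, -26.6, -2.0, 0, 20], [-11.9, -23.9, -1.0, 0, 20], [-20.0, -17.8, -0.0, 0, 20]]
[[-25.1, -9.0, 1.0, 0, 20], [-26.6, 1.0, 2.0, 0, 20], [-24.3, 10.9, 2.0, 0, 20], [-18.4, 19.2, 2.0, 0, 20], [-9.8, 24.8, 2.0, 0, 20]]
```

Emit:
{"api": "jog_arm", "payload": {"moves": [[17.4,-20.0,-1.0,0,20],[8.0,-25.4,-1.0,0,20],[-2.1,-26.6,-1.0,0,20],[-11.9,-23.9,0,0,20],[-20.0,-17.8,0,0,20]]}}

```text
clock: 13.55
tool_pos: [487.8, -78.2, 151.8]
orientation: [0.71, 0.702, 0.006, 0.047]
ft_force: [11.4, -5.2, -0.2]
opening: 0.363
```

Emit:
{"api": "jog_arm", "payload": {"moves": [[-25.1,-9.0,0,0,20],[-26.6,1.0,1,0,20],[-24.3,10.9,1,0,20],[-18.4,19.2,1.0,0,20],[-9.8,24.8,1.0,0,20]]}}

```text
clock: 14.05
tool_pos: [519.1, -184.3, 152.1]
orientation: [0.711, 0.703, 0.004, 0.035]
ft_force: [-4.8, -3.2, 7.9]
opening: 0.36
```

```bash
python3 fw.py; python3 gen.py 22 22 22 22 22 22 22 22 22 22
```

```text
fw t 14.05 ang 113.5 (target 90) n 104 r 65-153 spread 3.2
t 14.10 th -108.7 rad 69.6 z 152.6 yaw 89.3 F [  1.1 -11.6 -12. ] op 0.36
[[-3.6, 26.2, 3.0, 0, 20], [6.9, 25.8, 1.0, 0, 20], [16.1, 21.3, 0.0, 0, 20], [22.9, 13.8, -0.0, 0, 20], [26.4, 4.2, -1.0, 0, 20]]
[[26.0, -5.9, -2.0, 0, 20], [21.9, -15.2, -2.0, 0, 20], [14.5, -22.3, -2.0, 0, 20], [5.1, -26.2, -2.0, 0, 20], [-5.1, -26.2, -1.0, 0, 20]]
```

Emit:
{"api": "jog_arm", "payload": {"moves": [[-3.6,26.2,1.0,0,20],[6.9,25.8,0,0,20],[16.1,21.3,0.0,0,20],[22.9,13.8,0,0,20],[26.4,4.2,-1.0,0,20]]}}

```text
clock: 14.6
tool_pos: [614.7, -126.9, 152.6]
orientation: [0.716, 0.697, -0.0, 0.038]
ft_force: [8.9, -2.5, -8.1]
opening: 0.364
```

Emit:
{"api": "jog_arm", "payload": {"moves": [[26.0,-5.9,-1.0,0,20],[21.9,-15.2,-1.0,0,20],[14.5,-22.3,-2.0,0,20],[5.1,-26.2,-1.0,0,20],[-5.1,-26.2,-1.0,0,20]]}}

```text
clock: 15.1
tool_pos: [526.5, -51.6, 151.8]
orientation: [0.711, 0.702, 0.004, 0.043]
ft_force: [2.6, -5.7, 10.5]
opening: 0.363
```

```bash
python3 fw.py; python3 gen.py 22 22 22 22 22 22 22 22 22 22
cat > crank.txt <<'E'
3.0 56.4
3.15 56.4
3.6 99.7
4.1 151
4.6 199
4.65 200.7
5.15 275
5.65 351
5.7 352.5
6.2 453
6.7 557
6.75 558.1
7.8 768.8
8.85 983
9.9 1200.3
10.95 1408.2
12.0 1625.9
13.05 1838
14.1 2051.3
E
python3 fit.py
```

```text
fw t 15.10 ang -109.5 (target 90) n 119 r 62-150 spread 2.9
t 15.15 th 109.0 rad 69.9 z 151.6 yaw 89.0 F [-8.3  9.1 25.9] op 0.36
[[-13.6, -23.0, -0.0, 0, 20], [-21.3, -16.1, 0.0, 0, 20], [-25.8, -7.0, 1.0, 0, 20], [-26.5, 3.2, 2.0, 0, 20], [-23.3, 12.9, 2.0, 0, 20]]
[[-16.8, 20.7, 2.0, 0, 20], [-7.8, 25.5, 2.0, 0, 20], [2.3, 26.6, 2.0, 0, 20], [12.1, 23.8, 1.0, 0, 20], [20.1, 17.6, 0.0, 0, 20]]
J,f,c [1.    0.456 1.   ] res [  0.   -6.6 -20.8 -77.5  59.2 -67.3  32.8 145.6   8.7   0.   -0. ]
w [0. 0. 0. 0. 0. 0. 0. 0. 0.] now [0.]
```

```bash
echo "15.15 2269" >> crank.txt
cat > plan.py <<'E'
import fit,numpy as np
F=np.array([[3.05,-100.9],[4.6,-94.3],[5.65,-80.1],[6.7,-23.4],[8.8,200],[9.85,326.5],[11.95,586.3],[14.05,833.5],[15.1,970.5]]);fit.F=F
E
python3 - <<'E'
import plan,fit,numpy as np
p,e=fit.fit();print(p.round(3),(e*3).round(1));print(fit.sim(p,np.arange(8,15.2,.5))[1].round(2))
a0,w0=fit.sim(p,[15.15]);a0=np.degrees(a0[0])-100.9-e[8]*3*0;print("now",a0,w0)
for n in(10,11,12,13,14):
    dec=[16,8,0,0,0,0,0,0,0,0,0,0];seq=[21]*n+dec
    K=fit.K.copy();t,c=K[-1]
    rows=[]
    for s in seq: t+=.1;c+=s;rows.append([t,c])
    K=np.vstack([K,rows]);a,_=fit.sim(p,[t],K);print(n,np.degrees(a[0])-100.9-720-360-e[8]*3)
E
```

```text
[1.533 0.088 0.663] [  0.    4.7  18.8  24.9   3.7  -1.6  -9.    2.3  -4.1  10.7 -10.1]
[1.77 1.88 1.97 2.04 2.08 2.08 2.08 2.12 2.15 2.15 2.15 2.15 2.15 2.17
 2.19]
now 972.6399460038887 [2.18971997]
10 114.58577487523087
11 127.5033115510679
12 140.4278309989205
13 153.35888999813312
14 166.2960734607999
```

Emit:
{"api": "jog_arm", "payload": {"moves": [[-9,-15,0,0,20],[-5,-5,0,0,20],[0,0,0,0,20]]}}

```text
clock: 15.45
tool_pos: [499.4, -66.3, 152.1]
orientation: [0.712, 0.701, 0.004, 0.039]
ft_force: [4.2, -6.6, -5.1]
opening: 0.362
```

```bash
python3 fw.py;python3 fw.py;python3 fw.py; python3 fw.py; python3 gen.py
```

```text
fw t 15.45 ang -67.3 (target 90) n 124 r 65-152 spread 3.0
fw t 15.50 ang -63.0 (target 90) n 119 r 65-149 spread 3.1
fw t 15.55 ang -59.1 (target 90) n 124 r 66-151 spread 3.0
fw t 15.60 ang -55.7 (target 90) n 125 r 63-152 spread 2.9
t 15.65 th 129.7 rad 70.2 z 152.0 yaw 89.1 F [ 0.2 -2.8  1.9] op 0.36
```

Emit:
{"api": "jog_arm", "payload": {"moves": [[0,0,0,0,20],[0,0,0,0,20]]}}

```text
clock: 15.85
tool_pos: [500.8, -65.2, 152.0]
orientation: [0.711, 0.702, 0.004, 0.039]
ft_force: [0.8, -3.2, 2.0]
opening: 0.36
```

```bash
python3 fw.py;python3 fw.py; python3 gen.py
```

```text
fw t 15.85 ang -43.5 (target 90) n 127 r 64-153 spread 6.1
fw t 15.90 ang -42.5 (target 90) n 129 r 64-153 spread 3.1
t 15.95 th 129.3 rad 70.2 z 152.0 yaw 89.1 F [ 1.5 -1.6  1.5] op 0.36
```

Emit:
{"api": "jog_arm", "payload": {"moves": [[0,0,0,0,20],[0,0,0,0,20],[0,0,0,0,20],[0,0,0,0,20],[0,0,0,0,20]]}}

```text
clock: 16.45
tool_pos: [501.4, -64.6, 152.0]
orientation: [0.711, 0.702, 0.004, 0.039]
ft_force: [1.0, -2.1, 1.2]
opening: 0.364
```

```bash
python3 fw.py;python3 gen.py
```

```text
fw t 16.45 ang -39.7 (target 90) n 124 r 64-151 spread 3.0
t 16.50 th 128.7 rad 70.2 z 152.0 yaw 89.2 F [ 1.6 -2.7  1.3] op 0.36
```

```bash
cat >> crank.txt <<'E'
15.25 2285
15.35 2289
15.45 2290.5
15.65 2289.7
16.5 2288.7
E
cat >> plan.py <<'E'
fit.F=np.vstack([F,[[15.45,1012.7],[15.5,1017],[15.55,1020.9],[15.6,1024.3],[15.85,1036.5],[15.9,1037.5],[16.45,1040.3]]])
E
python3 - <<'E'
import plan,fit,numpy as np
from scipy.optimize import least_squares
for t0 in (3,8.85,14.1):
  F=fit.F
  def g(p):
    a,w=fit.sim(p,F[:,0]);a=np.degrees(a);m=F[:,0]>=t0;e=(a-F[:,1])[m];e=e-e.mean()
    return np.r_[e/2,(p[0]-1)/.2,(p[2]-1)/.3]
  s=min((least_squares(g,[1,f0,1],diff_step=.01) for f0 in(.1,.14,.17)),key=lambda s:s.cost)
  print(t0,s.x.round(3),s.cost,(g(s.x)[:-2]*2).round(1))
E
```

```text
3 [1.565 0.111 0.815] 116.65215215464205 [-14.   -8.8   6.9  17.8   5.2   2.1  -4.9   4.6  -2.9  -4.9  -4.5  -4.1
  -3.5  -0.2   1.2  10.1]
8.85 [1.078 0.097 0.719] 10.89187054351664 [ 0.1 -3.5  7.8  1.1 -1.3 -1.3 -1.3 -1.2 -1.  -0.4  1.2]
14.1 [1.048 0.102 0.869] 0.1611536575105739 [-0.3  0.   0.1  0.2  0.3 -0.3  0.  -0. ]
```

```bash
cat > pl2.py <<'E'
import plan,fit,numpy as np
def run(p,seq,t0=16.5):
    K=fit.K[fit.K[:,0]>16.4] if 0 else fit.K.copy();t,c=K[-1];rows=[]
    a0=fit.sim(p,[t],K)[0][0]
    for s in seq: t+=.1;c+=s;rows.append([t,c])
    a,w=fit.sim(p,np.arange(16.5,t+.01,.1),np.vstack([K,rows]));return np.degrees(a-a0).round(0),w.round(2)
E
python3 - <<'E'
from pl2 import *
for p in((1.05,.10,.87),(1.05,.13,.95),(1.5,.11,.8)):
  for n in(8,10,12):
    a,w=run(p,[10,18]+[20]*n+[12,4]+[0]*12);print(p,n,a[[6,11,-1]],w[[6,11]],w.max())
E
python3 gen.py 10 18 20 20 20 20 20 20 20 20
```

```text
(1.05, 0.1, 0.87) 8 [18. 57. 84.] [1.07 1.48] 1.55
(1.05, 0.1, 0.87) 10 [ 18.  57. 107.] [1.07 1.64] 1.71
(1.05, 0.1, 0.87) 12 [ 18.  57. 131.] [1.07 1.64] 1.84
(1.05, 0.13, 0.95) 8 [17. 54. 74.] [1.02 1.37] 1.47
(1.05, 0.13, 0.95) 10 [17. 54. 95.] [1.02 1.54] 1.61
(1.05, 0.13, 0.95) 12 [ 17.  54. 117.] [1.02 1.54] 1.72
(1.5, 0.11, 0.8) 8 [11. 37. 58.] [0.68 1.04] 1.06
(1.5, 0.11, 0.8) 10 [11. 37. 76.] [0.68 1.14] 1.21
(1.5, 0.11, 0.8) 12 [11. 37. 95.] [0.68 1.14] 1.34
t 16.50 th 128.7 rad 70.2 z 152.0 yaw 89.2 F [ 1.6 -2.7  1.3] op 0.36
[[-8.7, -8.6, 1.0, 0, 20], [-18.6, -11.5, 0.0, 0, 20], [-23.7, -5.3, 1.0, 0, 20], [-24.1, 3.1, 1.0, 0, 20], [-21.5, 11.1, 2.0, 0, 20]]
[[-16.4, 17.8, 2.0, 0, 20], [-9.3, 22.4, 2.0, 0, 20], [-1.1, 24.2, 2.0, 0, 20], [7.3, 23.2, 1.0, 0, 20], [14.8, 19.3, 0.0, 0, 20]]
```

Run 10 rows, then look.

Emit:
{"api": "jog_arm", "payload": {"moves": [[-8.7,-8.6,0,0,20],[-18.6,-11.5,0.0,0,20],[-23.7,-5.3,0,0,20],[-24.1,3.1,1.0,0,20],[-21.5,11.1,1,0,20]]}}

```text
clock: 17.0
tool_pos: [484.9, -155.3, 151.9]
orientation: [0.707, 0.706, 0.006, 0.033]
ft_force: [-4.4, 2.7, 9.1]
opening: 0.36
```

Emit:
{"api": "jog_arm", "payload": {"moves": [[-16.4,17.8,1.0,0,20],[-9.3,22.4,1.0,0,20],[-1.1,24.2,1,0,20],[7.3,23.2,0,0,20],[14.8,19.3,0.0,0,20]]}}

```text
clock: 17.5
tool_pos: [583.8, -177.7, 152.6]
orientation: [0.714, 0.699, -0.001, 0.032]
ft_force: [4.3, -13.1, -6.6]
opening: 0.362
```

```bash
python3 fw.py; python3 fw.py; python3 gen.py 18 20 20 12 4
```

```text
no stripe 0
no stripe 0
t 17.60 th -52.7 rad 69.5 z 152.7 yaw 89.0 F [ 12.9 -14.5 -12.5] op 0.36
[[15.7, 15.1, 2.0, 0, 20], [22.2, 9.8, -1.0, 0, 20], [24.2, 1.6, -1.0, 0, 20], [14.3, -3.1, -1.0, 0, 20], [4.6, -1.7, -0.0, 0, 20]]
```

Emit:
{"api": "jog_arm", "payload": {"moves": [[15.7,15.1,0,0,20],[22.2,9.8,0,0,20],[24.2,1.6,-1.0,0,20],[23.5,-6.5,-1.0,0,20],[13,-6.5,0,0,20]]}}

```text
clock: 18.1
tool_pos: [605.9, -84.1, 152.0]
orientation: [0.716, 0.697, -0.001, 0.041]
ft_force: [-5.0, -4.7, 12.5]
opening: 0.359
```

Emit:
{"api": "jog_arm", "payload": {"moves": [[4,-2.5,0,0,20],[0,0,0,0,20],[0,0,0,0,20],[0,0,0,0,20],[0,0,0,0,20]]}}

```text
clock: 18.6
tool_pos: [601.5, -77.7, 152.3]
orientation: [0.715, 0.698, -0.0, 0.04]
ft_force: [1.2, 1.0, 1.3]
opening: 0.36
```

Emit:
{"api": "jog_arm", "payload": {"moves": [[0,0,0,0,20],[0,0,0,0,20],[0,0,0,0,20]]}}

```text
clock: 18.9
tool_pos: [601.7, -78.1, 152.3]
orientation: [0.715, 0.698, -0.0, 0.04]
ft_force: [1.9, 0.8, 1.0]
opening: 0.363
```

```bash
python3 fw.py; python3 gen.py; python3 - <<'E'
from h import *
s=r.sense();a=r.camera("wrist");b=r.camera("top");c=r.camera("scene")
f=lambda i,x,y,w,h:cv2.resize(i[y:y+h,x:x+w],(400,300))
cv2.imwrite("pics/tri.png",np.vstack([np.hstack([f(a,0,0,512,384),f(b,216,125,140,105)]),np.hstack([f(c,180,170,140,105),np.zeros((300,400,3),np.uint8)])])[:,:,::-1])
E
```

```text
fw t 18.90 ang 28.1 (target 90) n 49 r 115-150 spread 2.7
t 18.95 th 36.3 rad 70.0 z 152.3 yaw 88.5 F [1.  0.8 1. ] op 0.36
```

View pics/tri.png

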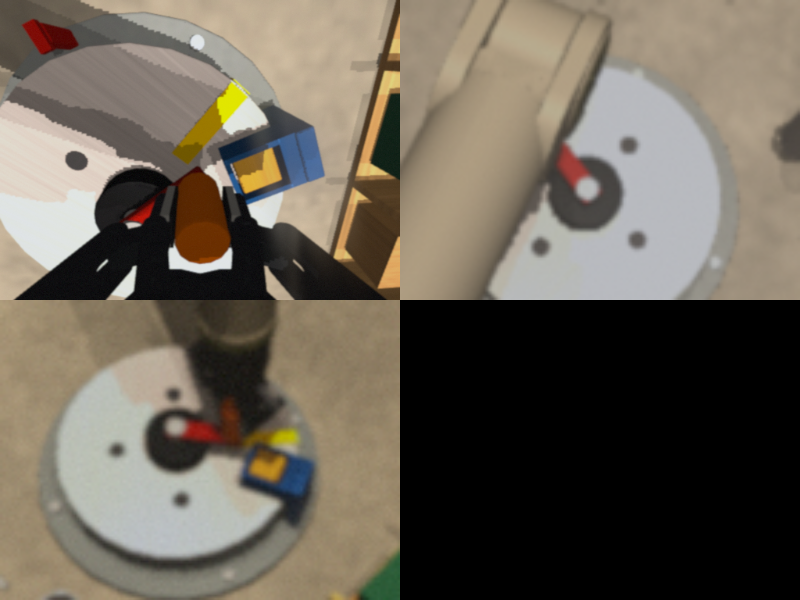

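Wrist view (top left): the stripe lies just past the blue pocket, at (190–245, 85–160), with the pointer at (50,35), so it is about 60° short. The hand hides the stripe in the top view.

```bash
cat > fww.py <<'E'
from h import *
A=np.array([543.5,-123.])
def meas(v=True):
    s=r.sense();im=r.camera("wrist");h=cv2.cvtColor(im,cv2.COLOR_RGB2HSV)
    m=cv2.inRange(h,np.array((24,150,70)),np.array((34,255,255)))
    ys,xs=np.nonzero(m);w=np.array([wb((x,y),67,s) for x,y in zip(xs,ys)])-A
    rm=cv2.inRange(h,np.array((0,170,60)),np.array((5,255,255)));yr,xr=np.nonzero(rm);q=np.array([wb((x,y),67,s) for x,y in zip(xr,yr)])-A
    rr=np.hypot(*w.T);a=np.degrees(np.arctan2(w[:,1],w[:,0]))-20.7;ok=(rr>55)&(rr<156)&((a+180)%360-180>13)
    ang=np.degrees(np.angle(np.exp(1j*np.radians(a[ok])).mean()))
    rq=np.hypot(*q.T);k=(rq>145)&(rq<200);tip=q[k][rq[k]<rq[k].min()+6].mean(0) if k.any() else [0,0]
    print(f"w t {s['clock']:.2f} stripe {ang:.1f} n {ok.sum()} r {rr[ok].min():.0f}-{rr[ok].max():.0f} pointer r {np.hypot(*tip):.0f} ang {np.degrees(np.arctan2(tip[1],tip[0]))-20.7:.1f}")
meas()
E
python3 fww.py; python3 gen.py 10 18 20 20 20 20 20 20 20 20
python3 - <<'E'
from pl2 import *
for p in((1.05,.13,.95),(1.05,.16,.95),(1.25,.16,1.),(1.25,.15,.9),(1.5,.11,.8),(1.5,.14,.8)):
  a,w=run(p,[10,18]+[20]*8+[3]+[16,20,20,20,12,4]+[0]*12);print(p,a[-1],[run(p,[10,18]+[20]*n+[12,4]+[0]*12)[0][-1] for n in (8,9,10,11)])
E
```

```text
t 19.15 th 36.4 rad 70.0 z 152.3 yaw 88.6 F [0.6 0.2 1.6] op 0.36
[[9.0, -8.3, 0.0, 0, 20], [12.0, -18.3, -2.0, 0, 20], [6.0, -23.5, -2.0, 0, 20], [-2.5, -24.2, -1.0, 0, 20], [-10.6, -21.9, -1.0, 0, 20]]
[[-17.4, -17.0, 0.0, 0, 20], [-22.1, -10.0, 1.0, 0, 20], [-24.2, -1.9, 1.0, 0, 20], [-23.4, 6.5, 2.0, 0, 20], [-19.7, 14.1, 2.0, 0, 20]]
(1.05, 0.13, 0.95) 112.0 [np.float64(74.0), np.float64(84.0), np.float64(95.0), np.float64(106.0)]
(1.05, 0.16, 0.95) 87.0 [np.float64(57.0), np.float64(66.0), np.float64(75.0), np.float64(84.0)]
(1.25, 0.16, 1.0) 90.0 [np.float64(58.0), np.float64(67.0), np.float64(76.0), np.float64(86.0)]
(1.25, 0.15, 0.9) 82.0 [np.float64(52.0), np.float64(60.0), np.float64(69.0), np.float64(78.0)]
(1.5, 0.11, 0.8) 92.0 [np.float64(58.0), np.float64(67.0), np.float64(76.0), np.float64(86.0)]
(1.5, 0.14, 0.8) 66.0 [np.float64(41.0), np.float64(48.0), np.float64(55.0), np.float64(63.0)]Traceback (most recent call last):
  File "fww.py", line 12, in <module>
    meas()
    ~~~~^^
  File "fww.py", line 7, in meas
    rm=cv2.inRange(h,np.array((0,170,60)),np.array((5,255,255)));yr,xr=np.nonzero(rm);q=np.array([wb((x,y),67,s) for x,y in zip(xr,yr)])-A
                                                                                                  ~~^^^^^^^^^^^^
  File "h.py", line 13, in wb
    p=r.camera_params("wrist");T=p["T_tool_cam"];M=Rot.from_quat(s["orientation"]).as_matrix()
ValueError: time passes only in moves, steps and waits
```

Emit:
{"api": "jog_arm", "payload": {"moves": [[9.0,-8.3,0.0,0,20],[12.0,-18.3,-1.0,0,20],[6.0,-23.5,-1.0,0,20],[-2.5,-24.2,-1.0,0,20],[-10.6,-21.9,0,0,20]]}}

```text
clock: 19.65
tool_pos: [511.5, -57.8, 151.7]
orientation: [0.712, 0.7, 0.005, 0.045]
ft_force: [2.5, 3.5, 16.5]
opening: 0.367
```

Emit:
{"api": "jog_arm", "payload": {"moves": [[-17.4,-17.0,0.0,0,20],[-22.1,-10.0,0,0,20],[-24.2,-1.9,1.0,0,20],[-23.4,6.5,1.0,0,20],[-19.7,14.1,1.0,0,20]]}}

```text
clock: 20.15
tool_pos: [488.1, -159.5, 152.0]
orientation: [0.71, 0.703, 0.003, 0.029]
ft_force: [-6.3, -0.7, 10.7]
opening: 0.364
```

```bash
python3 - <<'E'
s=open("h.py").read()
i=s.index("def wb")
s=s[:i]+'''def wbs(xs,ys,z,s):
    p=r.camera_params("wrist");T=p["T_tool_cam"];M=Rot.from_quat(s["orientation"]).as_matrix()
    d=(M@T[:3,:3]@np.linalg.inv(p["K"])@np.array([xs,ys,np.ones(len(xs))])).T;c=np.asarray(s["tool_pos"])+M@T[:3,3]
    return (c+d*((z-c[2])/d[:,2])[:,None])[:,:2]
'''
open("h.py","w").write(s)
f=open("fww.py").read()
f=f.replace("np.array([wb((x,y),67,s) for x,y in zip(xs,ys)])","wbs(xs,ys,67,s)").replace("np.array([wb((x,y),67,s) for x,y in zip(xr,yr)])","wbs(xr,yr,67,s)")
open("fww.py","w").write(f)
E
python3 gen.py 20 20 12 4 0
```

```text
t 20.15 th -145.0 rad 69.9 z 152.0 yaw 89.4 F [-6.3 -0.7 10.7] op 0.36
[[-17.1, 17.2, 2.0, 0, 20], [-10.0, 22.1, 1.0, 0, 20], [-2.1, 14.5, 1.0, 0, 20], [-0.0, 4.9, 0.0, 0, 20], [0.0, 0.0, 0.0, 0, 20]]
```

Emit:
{"api": "jog_arm", "payload": {"moves": [[-17.1,17.2,1.0,0,20],[-10.0,22.1,1.0,0,20],[-2.1,14.5,0,0,20],[0,4.9,0.0,0,20],[0.0,0.0,0.0,0,20]]}}

```text
clock: 20.65
tool_pos: [548.5, -189.7, 152.2]
orientation: [0.711, 0.703, 0.005, 0.026]
ft_force: [0.6, 2.8, 3.6]
opening: 0.362
```

Emit:
{"api": "jog_arm", "payload": {"moves": [[0,0,0,0,20],[0,0,0,0,20],[0,0,0,0,20],[0,0,0,0,20],[0.0,0.0,0.0,0,20]]}}

```text
clock: 21.15
tool_pos: [546.1, -189.7, 152.2]
orientation: [0.711, 0.703, 0.005, 0.026]
ft_force: [-0.4, 1.6, -0.1]
opening: 0.362
```

```bash
python3 fww.py; python3 fw.py; python3 gen.py;  python3 - <<'E'
from h import *
a=r.camera("wrist");c=r.camera("scene")
f=lambda i,x,y,w,h:cv2.resize(i[y:y+h,x:x+w],(400,300))
cv2.imwrite("pics/duo.png",np.hstack([f(a,0,0,512,384),f(c,180,170,140,105)])[:,:,::-1])
E
```

```text
w t 21.15 stripe 110.3 n 634 r 61-100 pointer r 0 ang -20.7
fw t 21.20 ang 111.4 (target 90) n 76 r 69-153 spread 9.8
t 21.25 th -89.2 rad 70.2 z 152.3 yaw 89.3 F [-0.5  0.9  0.8] op 0.36
```

View pics/duo.png

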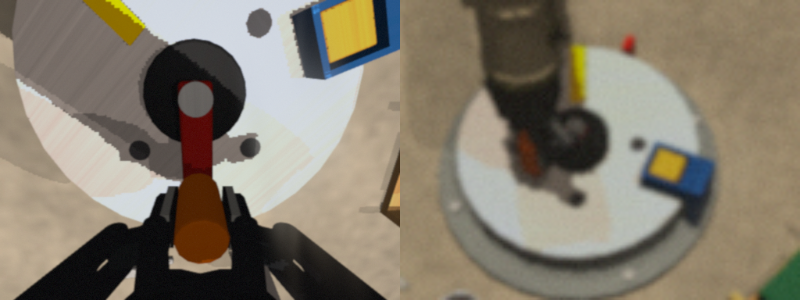

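The stripe overshot to about 111° (the pointer is at 90°), so I'll do a short clockwise pulse.

```bash
python3 - <<'E'
from pl2 import *
for p in((1.05,.148,.95),(1.05,.12,.86),(1.25,.155,1.),(1.5,.10,.78)):
  print(p,run(p,[10,18]+[20]*10+[12,4]+[0]*12)[0][-1],[run(p,q+[0]*12)[0][-1] for q in ([10,18,20,20,12,4],[10,18,20,20,20,12,4],[10,18,20,20,20,20,12,4],[10]+[18]*4+[10,4])])
E
python3 gen.py -10 -18 -20 -20 -20 -12 -4 0 0 0
```

```text
(1.05, 0.148, 0.95) 83.0 [np.float64(14.0), np.float64(21.0), np.float64(29.0), np.float64(17.0)]
(1.05, 0.12, 0.86) 90.0 [np.float64(16.0), np.float64(23.0), np.float64(32.0), np.float64(20.0)]
(1.25, 0.155, 1.0) 79.0 [np.float64(13.0), np.float64(20.0), np.float64(27.0), np.float64(16.0)]
(1.5, 0.1, 0.78) 84.0 [np.float64(15.0), np.float64(22.0), np.float64(30.0), np.float64(19.0)]
t 21.35 th -89.1 rad 70.2 z 152.3 yaw 89.3 F [-0.5  1.6  1.4] op 0.36
[[1.0, -12.2, 1.0, 0, 20], [6.5, -20.9, -1.0, 0, 20], [14.4, -19.5, -1.0, 0, 20], [20.2, -13.4, -1.0, 0, 20], [23.6, -5.7, -1.0, 0, 20]]
[[14.6, 0.6, -0.0, 0, 20], [4.8, 0.9, -0.0, 0, 20], [0.0, 0.0, 0.0, 0, 20], [0.0, 0.0, 0.0, 0, 20], [0.0, 0.0, 0.0, 0, 20]]
```

Emit:
{"api": "jog_arm", "payload": {"moves": [[1.0,-12.2,0,0,20],[6.5,-20.9,0,0,20],[14.4,-19.5,-1.0,0,20],[20.2,-13.4,-1.0,0,20],[23.6,-5.7,-1.0,0,20]]}}

```text
clock: 21.85
tool_pos: [476.2, -130.6, 152.0]
orientation: [0.714, 0.699, 0.004, 0.033]
ft_force: [1.2, -3.8, 4.2]
opening: 0.364
```

Emit:
{"api": "jog_arm", "payload": {"moves": [[14.6,0.6,0,0,20],[4.8,0.9,0,0,20],[0.0,0.0,0.0,0,20],[0.0,0.0,0.0,0,20],[0.0,0.0,0.0,0,20]]}}

```text
clock: 22.35
tool_pos: [475.9, -110.6, 152.1]
orientation: [0.714, 0.699, 0.004, 0.031]
ft_force: [1.1, 0.1, -1.1]
opening: 0.363
```

Emit:
{"api": "jog_arm", "payload": {"moves": [[0.0,0.0,0.0,0,20],[0.0,0.0,0.0,0,20],[0.0,0.0,0.0,0,20]]}}

```text
clock: 22.65
tool_pos: [475.8, -111.9, 152.1]
orientation: [0.715, 0.698, 0.004, 0.031]
ft_force: [0.3, 0.2, 0.1]
opening: 0.365
```

```bash
python3 fww.py; python3 fw.py; python3 gen.py;  python3 - <<'E'
from h import *
a=r.camera("wrist");c=r.camera("scene")
f=lambda i,x,y,w,h:cv2.resize(i[y:y+h,x:x+w],(400,300))
cv2.imwrite("pics/duo2.png",np.hstack([f(a,0,0,512,384),f(c,180,170,140,105)])[:,:,::-1])
E
```

```text
w t 22.65 stripe 90.9 n 3932 r 60-148 pointer r 153 ang 92.2
fw t 22.70 ang 91.8 (target 90) n 102 r 64-152 spread 3.2
t 22.75 th 173.8 rad 69.9 z 152.1 yaw 88.6 F [0.9 0.1 0.7] op 0.36
```

View pics/duo2.png

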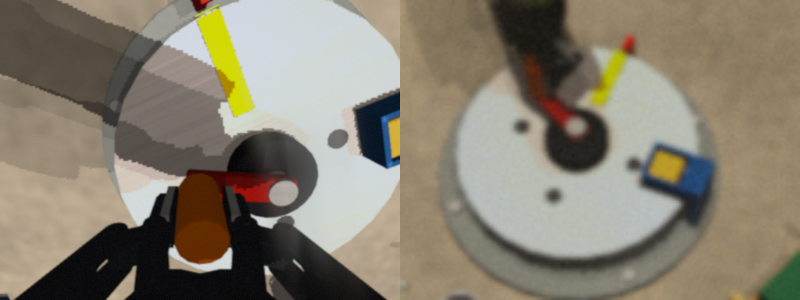

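The stripe is at the pointer, about 91° against 92°. I'll release the knob and lift.

Emit:
{"api": "jog_arm", "payload": {"moves": [[0,0,0,0,60],[0,0,0,0,60],[0,0,0,0,60],[0,0,-5,0,60],[0,0,-15,0,60]]}}

```text
clock: 23.35
tool_pos: [474.4, -111.0, 171.8]
orientation: [0.715, 0.698, 0.004, 0.031]
ft_force: [0.2, 0.4, 0.4]
opening: 0.702
```

Emit:
{"api": "jog_arm", "payload": {"moves": [[0,0,-25,0,60],[0,0,-25,0,60],[0,0,-25,0,60],[0,0,-10,0,60],[0,0,0,0,60]]}}

```text
clock: 23.85
tool_pos: [470.7, -109.1, 262.1]
orientation: [0.716, 0.697, 0.004, 0.032]
ft_force: [-0.5, 0.2, -0.2]
opening: 0.702
```

Emit:
{"api": "jog_arm", "payload": {"moves": [[0,0,0,0,60],[0,0,0,0,60]]}}

```text
clock: 24.05
tool_pos: [470.6, -108.9, 261.5]
orientation: [0.716, 0.697, 0.005, 0.032]
ft_force: [1.3, 0.6, 0.0]
opening: 0.705
```

```bash
python3 st.py; python3 fww.py; python3 fw.py; python3 fw.py; python3 - <<'E'
from h import *
cv2.imwrite("pics/end.png",np.hstack([cv2.resize(r.camera(n),(400,300)) for n in("wrist","scene")])[:,:,::-1])
E
```

```text
24.05 [ 470.6 -108.9  261.5] yaw 88.4 tilt [ 0.051 -0.038 -0.998] F [1.3 0.6 0. ] 0.7048716767254981 j [-1.13 -0.02  1.28  1.82  0.05  1.28  0.11]
w t 24.05 stripe 91.1 n 1610 r 61-148 pointer r 156 ang 90.6
fw t 24.10 ang 92.0 (target 90) n 105 r 63-152 spread 3.1
fw t 24.15 ang 92.0 (target 90) n 105 r 63-152 spread 3.1
```

View pics/end.png

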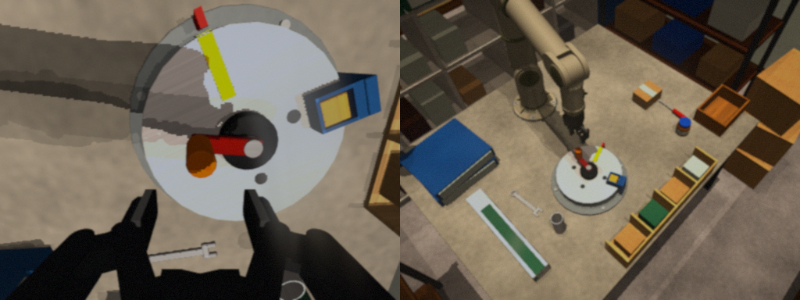

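```bash
python3 -c "
from workcell import r
print(r.job_done())"
```

```text
the job is handed in; nothing more can be done
None
```

I ran in the damper, parked the flywheel stripe at the red pointer and handed the job in at about 24 s. The interface gives no verdict, so the figures below are my own camera measurements.

- **Run-in:** I turned the crank counter-clockwise at about 3.6 rad/s. From 8.8 s to 15.1 s the flywheel averaged 2.05 to 2.28 rad/s (about 20 to 22 turns a minute) over each one- or two-second stretch. I did not measure speed between pictures. The one high reading, 2.28 rad/s, probably comes from a poor view of the stripe.
- **Parking:** I stopped the flywheel short of the pointer and nudged it forward. It overshot to about 111°, so I brought it back with a short clockwise pulse.
- **Final checks after release and lift:**
  - The stripe read 91 to 92° in the wrist and scene cameras, with the pointer at 90 to 92°. That puts it about 4 to 7 mm from the pointer.
  - The stripe angle was the same in two pictures 0.05 s apart.
  - The hand was about 90 mm above the knob with no contact force, and the last picture shows the other things on the bench in place.
- **What disagreed:**
  - My friction and inertia model fitted the early spin-up badly and missed the parking pulses by up to about 25°.
  - The hand tilted up to about 5° while cranking, with wrist forces around 35 N, well under the 120 N limit.

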